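# Set out a pile of deli pots by their price tickets

### The job

Set out the pots for sale: take the pile on the wooden board apart and stand each of the five pots in the cell of the red divided tray whose price ticket has the colour of its lid, one pot to a cell. Keep every pot upright on the way, never letting one tip over, and leave all five standing flat on the floors of their cells, let go and still.

Things in the scene. Friction and masses are not known exactly. Their poses are not given: they have to be found in the camera images.
- pot_yellow: Closed deli pot with yellow lid (mustard-coloured spread seen through its clear side): upright cylinder, 62 mm across, 65 mm tall, about 140 g. Origin: centre of its underside; z up; its yaw means nothing. Starts in the bottom row: three pots in a straight line, 74 mm centre to centre, on a 16 mm board; fingers fit in square to that line.
- pot_green: Closed deli pot with green lid (green-brown spread seen through its clear side): upright cylinder, 62 mm across, 65 mm tall, about 140 g. Origin: centre of its underside; z up; its yaw means nothing. Starts in the bottom row: three pots in a straight line, 74 mm centre to centre, on a 16 mm board; fingers fit in square to that line.
- pot_blue: Closed deli pot with blue lid (light brown spread seen through its clear side): upright cylinder, 62 mm across, 65 mm tall, about 140 g. Origin: centre of its underside; z up; its yaw means nothing. Starts in the bottom row: three pots in a straight line, 74 mm centre to centre, on a 16 mm board; fingers fit in square to that line.
- pot_white: Closed deli pot with white lid (cream spread seen through its clear side): upright cylinder, 62 mm across, 65 mm tall, about 140 g. Origin: centre of its underside; z up; its yaw means nothing. Starts in the upper row of two, bridging two bottom pots; the bottom three stand in line, 74 mm centre to centre, so fingers fit in square to that line.
- pot_black: Closed deli pot with black lid (dark red-brown spread seen through its clear side): upright cylinder, 62 mm across, 65 mm tall, about 140 g. Origin: centre of its underside; z up; its yaw means nothing. Starts in the upper row of two, bridging two bottom pots; the bottom three stand in line, 74 mm centre to centre, so fingers fit in square to that line.
- ticket_yellow: Yellow price card (66 x 34 mm, sloping) on the customers' side of one cell of the fixed red tray. Origin: centre of that cell's floor, 5 mm above the counter (the card's middle is 62 mm off along +x, 13 mm up). y: along the row. Five cells, 86 mm centre to centre, 82 mm square inside; walls and dividers 4 mm thick, 25 mm high above the floor; card's top edge 28 mm.
- ticket_green: Green price card (66 x 34 mm, sloping) on the customers' side of one cell of the fixed red tray. Origin: centre of that cell's floor, 5 mm above the counter (the card's middle is 62 mm off along +x, 13 mm up). y: along the row. Five cells, 86 mm centre to centre, 82 mm square inside; walls and dividers 4 mm thick, 25 mm high above the floor; card's top edge 28 mm.
- ticket_blue: Blue price card (66 x 34 mm, sloping) on the customers' side of one cell of the fixed red tray. Origin: centre of that cell's floor, 5 mm above the counter (the card's middle is 62 mm off along +x, 13 mm up). y: along the row. Five cells, 86 mm centre to centre, 82 mm square inside; walls and dividers 4 mm thick, 25 mm high above the floor; card's top edge 28 mm.
- ticket_white: White price card (66 x 34 mm, sloping) on the customers' side of one cell of the fixed red tray. Origin: centre of that cell's floor, 5 mm above the counter (the card's middle is 62 mm off along +x, 13 mm up). y: along the row. Five cells, 86 mm centre to centre, 82 mm square inside; walls and dividers 4 mm thick, 25 mm high above the floor; card's top edge 28 mm.
- ticket_black: Black price card (66 x 34 mm, sloping) on the customers' side of one cell of the fixed red tray. Origin: centre of that cell's floor, 5 mm above the counter (the card's middle is 62 mm off along +x, 13 mm up). y: along the row. Five cells, 86 mm centre to centre, 82 mm square inside; walls and dividers 4 mm thick, 25 mm high above the floor; card's top edge 28 mm.
Mind the look-alikes: they are no part of the job. Several things have the shape of the pot_yellow; the one meant has the colours described above.

How it is judged (in metres and radians):
At the end, for the whole second after the job is handed in: Every pot stands in the cell of the ticket of its lid's colour: its axis within 16 mm of the cell's centre (any pot that stands free in its cell is), its underside on the cell floor (less than 6 mm above), upright within 0.1 rad, at rest (under 0.02 m/s) and released (horizontal distance between pot_yellow and ticket_yellow below 0.016 m and z of pot_yellow in the frame of ticket_yellow between -0.004 and 0.006 m and angle between each of pot_yellow, pot_green, pot_blue, pot_white, pot_black's own z axis and vertical below 0.1 rad and linear speed of each of pot_yellow, pot_green, pot_blue, pot_white, pot_black below 0.02 m/s and contact force between each of pot_yellow, pot_green, pot_blue, pot_white, pot_black and the fingers below 0.1 N and horizontal distance between pot_green and ticket_green below 0.016 m and z of pot_green in the frame of ticket_green between -0.004 and 0.006 m and horizontal distance between pot_blue and ticket_blue below 0.016 m and z of pot_blue in the frame of ticket_blue between -0.004 and 0.006 m and horizontal distance between pot_white and ticket_white below 0.016 m and z of pot_white in the frame of ticket_white between -0.004 and 0.006 m and horizontal distance between pot_black and ticket_black below 0.016 m and z of pot_black in the frame of ticket_black between -0.004 and 0.006 m); the robot touches nothing.
It fails at once if a pot is tipped over (leans more than 0.6 rad) (angle between any of pot_yellow, pot_green, pot_blue, pot_white, pot_black's own z axis and vertical above 0.6 rad).
It also fails if it takes over 128 s, if anything falls off the work surface, if the arm or the gripper's body presses on something with over 40 N, if the wrist force passes 120 N, or if a joint passes its speed limit or range.

### The arm

A 7-joint arm with a two-finger parallel gripper is mounted at the origin on the work surface. World frame = base frame: x ahead of the robot, y to its left, z up, the work surface at z = 0. Lengths are in mm, angles in rad, forces in N, time in s.
With the tool pointing down it reaches from about 425 to 825 mm from the base axis. Payload 3.6 kg.
Tool frame: the origin (TCP) lies between the finger pads; the fingertips stand 22 mm ahead of it and the grasp point (between the pads) lies 3 mm ahead of it; z points along the fingers, x is the direction in which the jaws open and shut, and the axes are right-handed (so a half turn about z gives the same grasp; the last joint's range is limited). The gripper opens to 85 mm and grips with 20 to 120 N. Pads are 22 mm wide; open, the fingers measure 114 mm over their backs; the gripper's body (76 mm by 85 mm) begins 54 mm behind the grasp point. The pads swing forward as they close: fully open they stand 13 mm farther back than shut.
Start: joints at [1.129, 0.615, -0.013, 1.423, 0.008, 1.103, -0.04], TCP at [262.557, -594.582, 253.297] pointing down, gripper open.
Joint ranges: [-3.12, 3.12], [-0.3, 2.06], [-1.34, 1.32], [0.26, 2.42], [-1.36, 4.5], [0.01, 1.98], [-2.84, 2.84]. Speed limits (rad/s): [2.79, 2.79, 3.14, 3.14, 3.14, 3.14, 3.14].

### API

Orientations are given as a rotation vector (axis times angle).
In Python, from bench import arm, imaging gives the robot as it stands.
- The arm moves only by the tool carry_out, never from a script. Its argument "rows" is one flat list of numbers, 4 for each row, row after row: the shift along the tool's x, y, z in mm, then the turn about the tool's z in degrees. In form: [x, y, z, turn, x, y, z, turn, ...]. A call has exactly 8 rows; each row is the pose to reach, as a shift and turn from the pose measured when the call began, along the tool's axes at that moment; what a row does not reach only later rows make up. A row lasts 1/8 s, in which the tool goes at most 62.5 mm and 10.7 degrees, less where a joint would pass 70% of its speed; a pose out of reach is approached as far as the arm can. A call with a gripper value outside its range is refused whole. "jaw" is the closure in counts, from 0 (fully open) to 255 (shut), set as the call begins (left out, the last holds). The fingers move at their own pace and stop on an object; "force" is the grip in N (left out, the last holds). Time passes only in rows, so rows that repeat a pose let the fingers close, or fill a call up. It gives the time, the measured TCP pose, the force and the opening at its end, in the units of the state.
- arm.observe(): the state, without advancing time (a new reading comes with each control period).
- imaging.camera(name): name is "scene" or "top" or "wrist"; returns (picture, depth): 420x560x3 uint8, red, green, blue; 420x560 float32, mm along the optical axis (not along the pixel's ray), 0 where there is no reading.
- imaging.camera_model(name): a dict with "fx", "fy", "cx", "cy" (pixels), "R" (3x3) and "t" (3): a world point X has camera coordinates R X + t. Camera axes: x right, y down, z forward; pixel columns grow to the right and rows downward; lengths in mm; the calibration is good to about 2 mm. A picture is of the moment at which its call begins: read the wrist's pose just before it. camera_model takes no time and is no camera call; for the wrist camera it gives the pose at the moment of the call.
- arm.hand_in(): hands the job in, once; it reports no verdict.
The state is a dict: "t": time; "joint_positions": joint angles; "qd": joint speeds; "joint_torque": joint torques, N m; "eef_pos": TCP position; "orientation": TCP orientation; "ft_force": force on the tool from outside, world axes, zero at the start; "wrist_torque": the same for the moment, N m; "finger_gap": opening from 0.0 (shut) to 1.0 (fully open).
Only numpy, scipy, OpenCV 4.12 (cv2) and the standard library are available. Lean on these libraries where they do the work, as an engineer would, in place of code of your own. Each camera call takes 0.05 s, during which the arm holds its last target. There are 200 camera calls.

## Working session

There is one attempt and no reset: what is moved stays moved. The work goes in short steps, Python scripts to look and compute and a tool call to move; the robot and the scene stay as the last step left them, time stands still between calls to the robot, and variables do not carry over. Pictures are saved under pics/ and viewed, about 12 in all and at most 16, crops included, and the job is handed in when it is done.

Besides the shell and the picture viewer there is one more tool, called after "Emit:" as name(argument=value, ...) on one line, values as JSON. carry_out: Moves the arm, as the interface text tells. Its arguments: {"type":"object","properties":{"rows":{"type":"array"},"jaw":{"type":"number"},"force":{"type":"number"}},"required":["rows"]}

```bash
mkdir -p pics; ls; python3 - <<'E'
from bench import arm, imaging
import cv2, numpy as np
print(arm.observe())
for n in ("scene","top"):
    p,d=imaging.camera(n); cv2.imwrite(f"pics/{n}0.png",p[:,:,::-1]); np.savez(f"{n}0.npz",p=p,d=d)
    print({k:np.round(v,3).tolist() for k,v in imaging.camera_model(n).items()})
E
```

```text
pics
{'t': 0.0, 'joint_positions': array([ 1.12848061,  0.61592476, -0.01264086,  1.42492745,  0.00809349,
        1.10339767, -0.04040338]), 'qd': array([ 1.32741148e-03,  7.69133854e-05,  9.11926491e-05, -1.33156670e-03,
       -1.16137422e-03, -5.96742236e-04,  8.29323192e-04]), 'joint_torque': array([ 8.70192325e-04, -4.69220567e+01,  2.59420825e-01, -1.71034187e+01,
        9.97081341e-03,  9.77722724e-03, -7.44587453e-06]), 'eef_pos': array([ 262.289862  , -593.94287556,  252.12494743]), 'orientation': array([-2.63102532,  1.71419214,  0.00344594]), 'ft_force': array([ 0.59912107, -0.33590157,  0.94213969]), 'wrist_torque': array([-0.00975753, -0.02694925,  0.01000125]), 'finger_gap': 0.9998237839207375}
{'fx': 447.026, 'fy': 447.026, 'cx': 285.893, 'cy': 205.295, 'R': [[0.214, 0.977, -0.007], [0.722, -0.163, -0.673], [-0.658, 0.139, -0.74]], 't': [-133.718, -404.61, 1710.454]}
{'fx': 453.567, 'fy': 453.567, 'cx': 276.89, 'cy': 206.001, 'R': [[-0.005, -1.0, 0.011], [-0.984, 0.003, -0.176], [0.176, -0.012, -0.984]], 't': [-12.918, 602.848, 926.777]}
```

View pics/scene0.png

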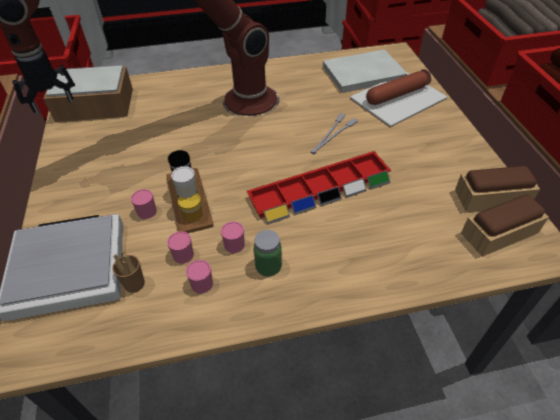

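View pics/top0.png

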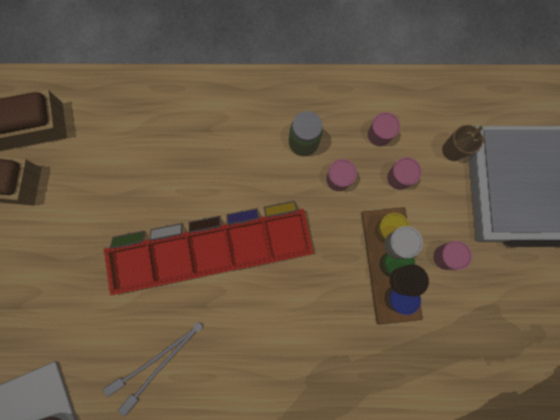

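```bash
cat > h.py <<'E'
from bench import arm, imaging
import cv2, numpy as np
from scipy.spatial.transform import Rotation as Ro
def onplane(m,u,v,z):
    R=np.array(m["R"]);t=np.array(m["t"]);c=-R.T@t
    r=R.T@np.array([(u-m["cx"])/m["fx"],(v-m["cy"])/m["fy"],1])
    return (c+r*(z-c[2])/r[2])[:2]
def cloud(m,d):
    v,u=np.indices(d.shape);d=d.astype(float)
    P=np.stack([(u-m["cx"])/m["fx"]*d,(v-m["cy"])/m["fy"]*d,d],-1)
    return (P-np.array(m["t"]))@np.array(m["R"])
E
python3 - <<'E'
from h import *
z=np.load("top0.npz");p,d=z["p"],z["d"];m=imaging.camera_model("top")
c=cloud(m,d);np.save("c.npy",c)
a=p[195:300,95:320,::-1];b=p[200:330,355:480,::-1]
cv2.imwrite("pics/tray.png",cv2.resize(np.clip(a*1.5,0,255).astype('uint8'),None,fx=3.5,fy=3.5,interpolation=2))
cv2.imwrite("pics/pile.png",cv2.resize(np.clip(b*1.5,0,255).astype('uint8'),None,fx=4.5,fy=4.5,interpolation=2))
# lids by height
for z0,z1 in((72,90),(135,160)):
    mk=((c[...,2]>z0)&(c[...,2]<z1)&(d>0)).astype('uint8')
    n,l,s,ce=cv2.connectedComponentsWithStats(mk)
    for i in range(1,n):
        if s[i,4]>100:
            q=c[l==i]; print(z0,s[i],np.median(q,0).round(1),q.min(0).round(),q.max(0).round(),np.median(p[l==i],0))
E
```

```text
72 [  0  93  49  41 389] [778.2 500.6  83.3] [760. 482.  72.] [850. 580.  90.] [43. 32. 25.]
72 [451 125  32  30 194] [ 732.2 -415.8   81.9] [ 710. -459.   72.] [ 775. -395.   88.] [67. 55. 41.]
72 [289 129  33  20 155] [735.6 -71.7  84.7] [ 727. -111.   73.] [767. -42.  90.] [49. 54. 38.]
72 [  0 160  21  37 264] [654.9 540.4  83.5] [622. 534.  72.] [698. 566.  90.] [44. 34. 26.]
72 [379 213  30  27 450] [ 559.4 -253.    79.4] [ 527. -290.   73.] [ 582. -229.   87.] [123. 108.  34.]
72 [384 250  31  25 328] [ 478.  -254.9   79.7] [ 455. -298.   72.] [ 504. -236.   90.] [43. 69. 37.]
72 [389 288  32  27 528] [ 397.1 -271.5   79.6] [ 375. -305.   73.] [ 427. -243.   88.] [41. 47. 93.]
135 [389 227  33  32 836] [ 514.8 -262.8  144.4] [ 484. -294.  135.] [ 544. -232.  150.] [126. 124. 122.]
135 [395 265  34  32 870] [ 440.5 -270.3  144.6] [ 412. -302.  135.] [ 471. -240.  151.] [40. 34. 29.]
```

View pics/tray.png

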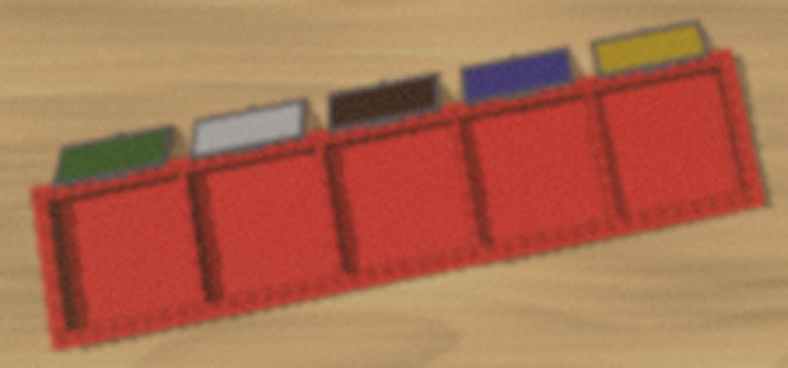

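View pics/pile.png

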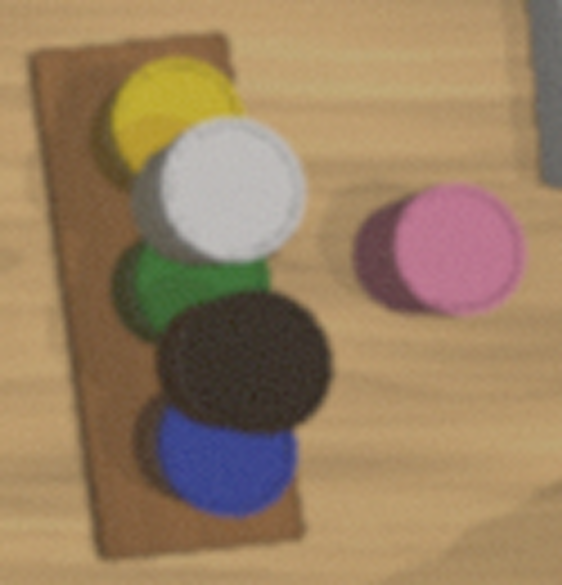

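```bash
python3 - <<'E'
from h import *
z=np.load("top0.npz");p=z["p"].astype(int);d=z["d"];c=np.load("c.npy");m=imaging.camera_model("top")
for u,v in ((33,187),(55,349),(768,205),(735,52)): print(onplane(m,u/3.5+95,v/3.5+195,30).round(1))
red=(p[...,0]>90)&(p[...,0]>2.2*p[...,1])
red[:195]=0;red[300:]=0;red[:,:95]=0;red[:,320:]=0
for lo in(18,22):
    q=c[red&(c[...,2]>lo)&(c[...,2]<40)];print(len(q),cv2.minAreaRect(q[:,:2].astype('float32')))
q=c[red&(c[...,2]>-5)&(c[...,2]<12)];print("floor",len(q),q.mean(0),cv2.minAreaRect(q[:,:2].astype('float32')))
for n,u,v in(("green",115,156),("white",249,128),("black",384,101),("blue",517,75),("yellow",650,47)):
    print(n,onplane(m,u/3.5+95,v/3.5+195,18).round(1))
s=arm.observe();print(Ro.from_rotvec(s["orientation"]).as_matrix().round(3),s["t"])
E
```

```text
[514.7 358.7]
[416.1 339.3]
[501.6 -96.9]
[598.1 -77.9]
1991 ((509.0555419921875, 133.53634643554688), (100.81720733642578, 443.51495361328125), 11.234023094177246)
1970 ((509.0555419921875, 133.53634643554688), (100.81720733642578, 443.51495361328125), 11.234023094177246)
floor 6197 [509.71472238 129.78592501   4.87876218] ((508.99609375, 134.40956115722656), (81.02228546142578, 426.0545959472656), 11.245086669921875)
green [535.  312.9]
white [552.5 229.4]
black [569.4 144.6]
blue [585.8  60.4]
yellow [603.6 -24.4]
[[ 0.404 -0.915 -0.001]
 [-0.915 -0.404  0.002]
 [-0.002  0.    -1.   ]] 0.1
```

Emit:
carry_out(rows=[-20,-35,2,2,-50,-90,5,5,-80,-145,8,8,-110,-200,12,11,-141,-255,15,14,-171,-310,18,16,-191,-346,21,17.9,-201,-364.6,22,17.9], jaw=0, force=40)

```text
t: 1.1
eef_pos: [516.0, -259.7, 230.1]
orientation: [-2.337, 2.097, 0.006]
ft_force: [0.3, -0.9, -0.3]
finger_gap: 1.002
```

```bash
cat >> h.py <<'E'
def to(x,y,z,ang):
    s=arm.observe();R=Ro.from_rotvec(s["orientation"]).as_matrix();p=np.array(s["eef_pos"])
    a=np.degrees(np.arctan2(R[1,0],R[0,0]))
    print("t",round(s["t"],2),"pos",p.round(1),"ang",round(a,2),"tilt",np.degrees(np.arccos(-R[2,2])).round(2),"gap",round(s["finger_gap"],3),"F",np.round(s["ft_force"],1),
      "shift",(R.T@(np.array([x,y,z])-p)).round(1),"turn",round((a-ang+180)%360-180,1))
E
python3 -c "
from h import *
to(514.6,-262.8,129,-84.1)
p,d=imaging.camera('wrist');cv2.imwrite('pics/w1.png',p[:,:,::-1])
m=imaging.camera_model('wrist');c=cloud(m,d)
k=(c[...,2]>138)&(c[...,2]<152)&(d>0)
n,l,s,ce=cv2.connectedComponentsWithStats(k.astype('uint8'))
for i in range(1,n):
  if s[i,4]>300:
    q=c[l==i];print(np.median(p[l==i],0),q.mean(0).round(1),[np.round(v,1) for v in cv2.minEnclosingCircle(q[:,:2].astype('float32'))])
"
```

```text
t 1.1 pos [ 516.  -259.7  230.1] ang -83.79 tilt 0.24 gap 1.002 F [ 0.3 -0.9 -0.3] shift [  3.4   1.6 101. ] turn 0.3
[170. 171. 161.] [ 521.9 -261.9  146.1] [array([ 520.5, -261.9]), np.float64(31.3)]
[44. 38. 31.] [ 449.3 -269.4  145.9] [array([ 447. , -269.7]), np.float64(31.5)]
```

View pics/w1.png

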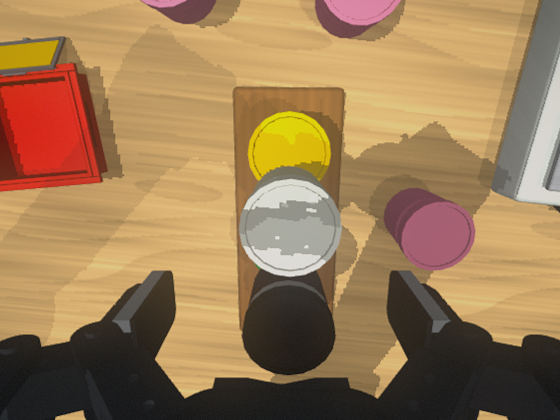

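```bash
cat >> h.py <<'E'
def lids(z0,z1):
    m=imaging.camera_model('wrist');p,d=imaging.camera('wrist');c=cloud(m,d)
    k=(c[...,2]>z0)&(c[...,2]<z1)&(d>0)
    n,l,s,ce=cv2.connectedComponentsWithStats(k.astype('uint8'))
    for i in range(1,n):
        if s[i,4]>300:
            q=c[l==i];print(np.median(p[l==i],0),q.mean(0).round(1),[np.round(v,1) for v in cv2.minEnclosingCircle(q[:,:2].astype('float32'))])
    return p,c
E
python3 -c "
from h import *
lids(138,152);lids(74,88)
to(514.6,-262.8,129,-84.1)
"
```

```text
[170. 170. 161.] [ 520.4 -263.7  146.1] [array([ 519.2, -263.9]), np.float64(31.2)]
[43. 37. 30.] [ 447.8 -270.9  146. ] [array([ 445.7, -271.4]), np.float64(31.5)]
[222. 191.  10.] [ 562.2 -259.4   81.2] [array([ 555.9, -260.1]), np.float64(31.0)]
t 1.25 pos [ 514.2 -263.4  230.4] ang -84.03 tilt 0.15 gap 0.999 F [-0.7 -1.1  0.2] shift [ -0.3  -0.7 101.4] turn 0.1
```

Emit:
carry_out(rows=[0.3,-2.8,15,0,0.3,-2.8,30,0,0.3,-2.8,45,0,0.3,-2.8,60,0,0.3,-2.8,75,0,0.3,-2.8,90,0,0.3,-2.8,101,0,0.3,-2.8,101,0])

```text
t: 2.25
eef_pos: [516.3, -262.9, 128.4]
orientation: [2.334, -2.102, -0.007]
ft_force: [-0.5, 0.9, 0.4]
finger_gap: 1.003
```

Emit:
carry_out(rows=[0,0,0,0,0,0,0,0,0,0,0,0,0,0,0,0,0,0,0,0,0,0,0,0,0,0,0,0,0,0,0,0], jaw=255)

```text
t: 3.25
eef_pos: [516.9, -263.3, 129.1]
orientation: [2.334, -2.102, -0.004]
ft_force: [0.3, -1.6, 5.8]
finger_gap: 0.719
```

```bash
python3 -c "
from h import *
to(517,-263.4,129,-84.1)
p,c=lids(138,152);cv2.imwrite('pics/w2.png',p[:,:,::-1])
"
```

```text
t 3.25 pos [ 516.9 -263.3  129.1] ang -84.03 tilt 0.16 gap 0.719 F [ 0.3 -1.6  5.8] shift [ 0.1 -0.1  0.1] turn 0.1
[135. 136. 129.] [ 524.6 -262.   146.1] [array([ 525.5, -262.1]), np.float64(44.6)]
```

View pics/w2.png

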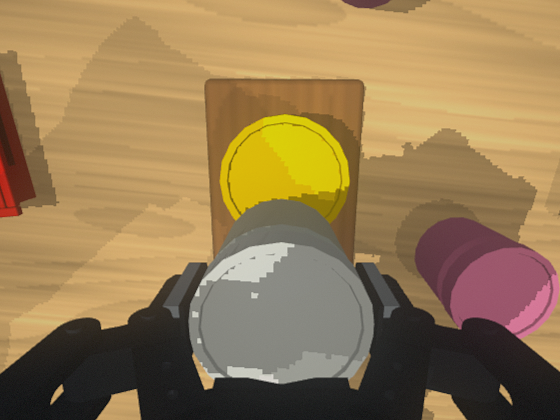

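Emit:
carry_out(rows=[0,0,-4,0,0,0,-12,0,0,0,-24,0,0,0,-38,0,-6,0,-52,-2,-20,-1,-62,-6,-40,-2,-66,-12,-65,-3,-66,-20])

```text
t: 4.3
eef_pos: [513.4, -197.0, 196.2]
orientation: [-2.669, 1.656, 0.003]
ft_force: [-0.2, -0.3, -2.5]
finger_gap: 0.714
```

```bash
python3 -c "
from h import *
to(491.4,216.3,195,11.4)
"
```

```text
t 4.3 pos [ 513.4 -197.   196.2] ang -63.62 tilt 0.1 gap 0.714 F [-0.2 -0.3 -2.5] shift [-380.1 -163.9    1.7] turn -75.0
```

Emit:
carry_out(rows=[-40,-17,0,-8,-90,-39,0,-18,-145,-62,0,-28,-200,-86,0,-38,-255,-110,0,-48,-305,-131,0,-58,-345,-149,1,-67,-380,-164,1,-75])

```text
t: 5.3
eef_pos: [490.2, 219.0, 196.3]
orientation: [-3.123, -0.326, 0.001]
ft_force: [0.5, -0.2, -2.3]
finger_gap: 0.719
```

```bash
python3 -c "
from h import *
to(491.4,216.3,60,11.4)
m=imaging.camera_model('wrist');p,d=imaging.camera('wrist');c=cloud(m,d)
p2=p.astype(int);np.savez('wt.npz',p=p,c=c)
red=(p2[...,0]>110)&(p2[...,0]>3*p2[...,1])&(c[...,2]<40)&(c[...,2]>-5)
q=c[red];print(len(q),cv2.minAreaRect(q[:,:2].astype('float32')))
to(491.4,216.3,60,11.4)
cv2.imwrite('pics/w3.png',p[:,:,::-1])
"
```

```text
t 5.3 pos [490.2 219.  196.3] ang 11.93 tilt 0.11 gap 0.719 F [ 0.5 -0.2 -2.3] shift [  0.6   3.2 136.3] turn 0.5
21887 ((485.23016357421875, 266.2335205078125), (101.32464599609375, 176.08099365234375), 11.324377059936523)
t 5.35 pos [489.1 226.2 196.9] ang 12.52 tilt 0.55 gap 0.716 F [-1.1  5.3 -1. ] shift [ -0.2  11.5 136.8] turn 1.1
```

View pics/w3.png

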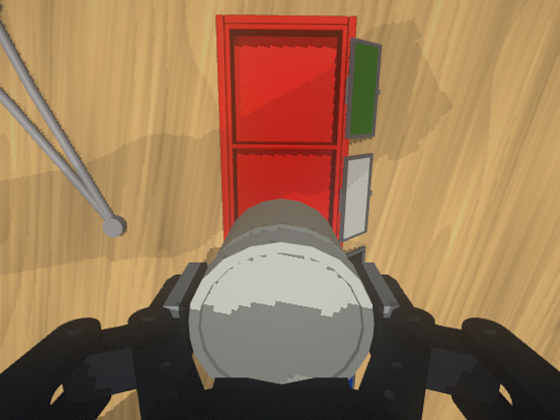

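Emit:
carry_out(rows=[0,8,0,-0.5,0,11.5,3,-1.1,0,11.5,10,-1.1,0,11.5,20,-1.1,0,11.5,30,-1.1,0,11.5,30,-1.1,0,11.5,30,-1.1,0,11.5,30,-1.1])

```text
t: 6.35
eef_pos: [491.8, 215.5, 167.1]
orientation: [-3.11, -0.372, -0.003]
ft_force: [-0.0, -0.3, -1.6]
finger_gap: 0.718
```

```bash
python3 -c "
from h import *
m=imaging.camera_model('wrist');p,d=imaging.camera('wrist');c=cloud(m,d)
p2=p.astype(int);np.savez('wt.npz',p=p,c=c,**{k:np.array(v) for k,v in m.items()})
red=(p2[...,0]>110)&(p2[...,0]>3*p2[...,1])&(c[...,2]<40)&(c[...,2]>18)
red[230:]=0
q=c[red];print(len(q),cv2.minAreaRect(q[:,:2].astype('float32')))
to(491.4,216.3,55,11.4)
cv2.imwrite('pics/w4.png',p[:,:,::-1])
"
```

```text
7722 ((483.3062438964844, 275.40216064453125), (101.56407928466797, 157.68739318847656), 11.270346641540527)
t 6.4 pos [491.8 215.5 167.1] ang 13.62 tilt 0.57 gap 0.714 F [ 0.4 -0.5 -2.5] shift [ -0.5   0.2 112.1] turn 2.2
```

View pics/w4.png

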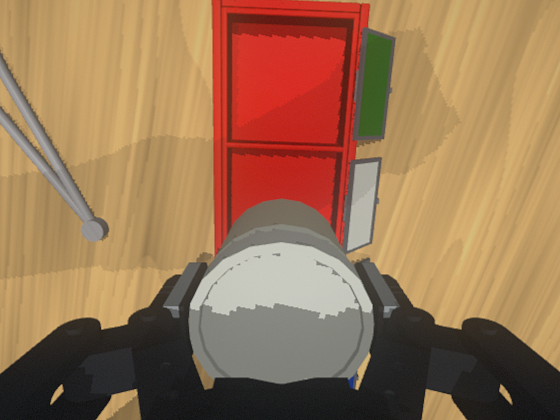

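```bash
python3 -c "
from h import *
m=dict(np.load('wt.npz'))
X=np.array([[482.9,258.5,30],[491.4,216.3,5],[474.3,300.6,5]])
for u,v in((226,147),(351,149),(215,200),(222,3),(366,7)):print(onplane(m,u,v,30).round(1))
C=np.array([508.5,132]);ex=np.array([.980,.198]);ey=np.array([-.198,.980])
for a,b in((-43,129),(43,129),(-43,217),(43,217)):
  w=np.append(C+a*ex+b*ey,30);q=m['R']@w+m['t'];print(q[:2]/q[2]*m['fx']+[m['cx'],m['cy']])
"
```

```text
[445.6 250.8]
[532.7 270.4]
[445.3 210.6]
[425.1 340.3]
[516.1 360. ]
[219.21552624 146.58148608]
[339.38348693 151.2007225 ]
[218.18275364   9.29991717]
[350.42388483  14.99869793]
```

```bash
python3 -c "
from h import *
z=np.load('scene0.npz');p,d=z['p'],z['d'];m=imaging.camera_model('scene');c=cloud(m,d)
k=(c[...,2]>136)&(c[...,2]<156)&(c[...,0]>380)&(c[...,0]<580)&(c[...,1]<-200)&(c[...,1]>-330)
q=c[k];print(len(q),cv2.minAreaRect(q[:,:2].astype('float32')))
p2=p.astype(int);red=(p2[...,0]>90)&(p2[...,0]>2.2*p2[...,1])&(c[...,2]<12)&(c[...,2]>-5)&(c[...,0]>380)&(c[...,0]<620)&(abs(c[...,1]-130)<260)
q=c[red];print(len(q),cv2.minAreaRect(q[:,:2].astype('float32')))
for n,u,v in(('y',277,214),('blue',304,205),('black',329,196),('white',354,188),('green',378,180)): print(n,onplane(m,u,v,18).round(1))
to(494,217,53.5,11.4)
"
```

```text
642 ((480.9424743652344, -271.4013977050781), (140.94485473632812, 61.26014709472656), 5.937426567077637)
1708 ((495.38385009765625, 147.941162109375), (69.64456176757812, 452.8738708496094), 11.42392635345459)
y [607.4 -22.6]
blue [590.4  62.1]
black [571.5 144. ]
white [556.  227.6]
green [539.3 310.9]
t 6.4 pos [491.8 215.5 167.1] ang 13.62 tilt 0.57 gap 0.714 F [ 0.4 -0.5 -2.5] shift [2.200e+00 1.000e-01 1.136e+02] turn 2.2
```

Emit:
carry_out(rows=[3.8,1,14,1,3.8,1,32,2.2,3.8,1,50,2.2,3.8,1,68,2.2,3.8,1,86,2.2,3.8,1,100,2.2,3.8,1,109,2.2,3.8,1,113,2.2])

```text
t: 7.4
eef_pos: [495.8, 216.5, 53.6]
orientation: [-3.116, -0.312, -0.002]
ft_force: [-0.7, 0.4, -1.5]
finger_gap: 0.713
```

Emit:
carry_out(rows=[0,0,0,0,0,0,0,0,0,0,0,0,0,0,0,0,0,0,0,0,0,0,0,0,0,0,0,0,0,0,0,0])

```text
t: 8.4
eef_pos: [495.8, 216.5, 53.6]
orientation: [-3.116, -0.312, -0.002]
ft_force: [0.5, 0.6, -1.7]
finger_gap: 0.712
```

```bash
python3 -c "
from h import *
to(495,217,53.5,11.4)
p,d=imaging.camera('scene');cv2.imwrite('pics/s1.png',cv2.resize(p[130:250,220:420,::-1],None,fx=3.5,fy=3.5,interpolation=2))
"
```

```text
t 8.4 pos [495.8 216.5  53.6] ang 11.43 tilt 0.56 gap 0.712 F [ 0.5  0.6 -1.7] shift [-0.6 -0.6  0.1] turn 0.0
```

View pics/s1.png

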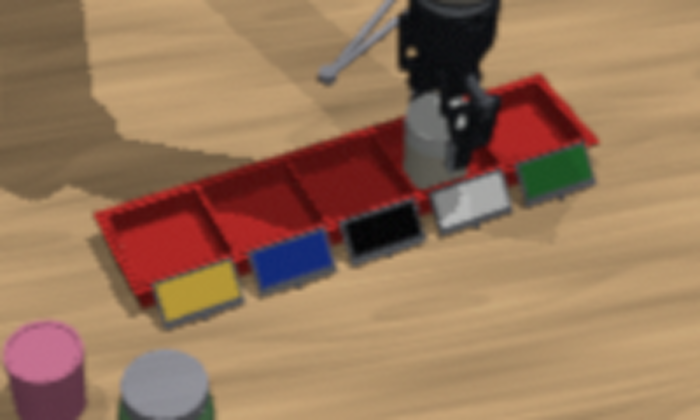

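Emit:
carry_out(rows=[0,0,0.5,0,0,0,0.5,0,0,0,0.5,0,0,0,0.5,0,0,0,0.5,0,0,0,0.5,0,0,0,0.5,0,0,0,0.5,0], jaw=0)

```text
t: 9.45
eef_pos: [495.7, 216.5, 53.1]
orientation: [-3.116, -0.312, -0.002]
ft_force: [-0.4, -0.6, -0.2]
finger_gap: 0.996
```

Emit:
carry_out(rows=[0,0,-10,0,0,0,-30,0,0,0,-60,0,0,0,-90,0,0,0,-120,0,0,0,-140,0,0,0,-145,0,0,0,-145,0])

```text
t: 10.45
eef_pos: [495.6, 214.9, 198.1]
orientation: [-3.116, -0.312, -0.002]
ft_force: [0.2, -0.0, 0.1]
finger_gap: 1.001
```

```bash
python3 -c "
from h import *
to(444.7,-270.7,200,-84.1)
p,c=lids(62,78)
"
```

```text
t 10.45 pos [495.6 214.9 198.1] ang 11.42 tilt 0.55 gap 1.001 F [ 0.2 -0.   0.1] shift [-146.   465.9   -6.6] turn 95.5
[216. 215. 205.] [497.3 218.8  70.1] [array([497.8, 217.8]), np.float64(31.2)]
```

Emit:
carry_out(rows=[-7,23,-5,5,-20,65,-10,15,-36,116,-15,25,-53,168,-20,35,-70,222,-20,45,-86,275,-20,55,-103,328,-20,65,-116,371,-20,75])

```text
t: 11.5
eef_pos: [452.8, -175.8, 213.7]
orientation: [-2.655, 1.668, 0.011]
ft_force: [0.1, -0.2, 0.3]
finger_gap: 0.998
```

```bash
python3 -c "
from h import *
to(444.7,-270.7,210,-84.1)
"
```

```text
t 11.5 pos [ 452.8 -175.8  213.7] ang -64.28 tilt 0.51 gap 0.998 F [ 0.1 -0.2  0.3] shift [82.  48.5  2.9] turn 19.8
```

Emit:
carry_out(rows=[30,18,0,8,55,33,1,15,74,44,2,19,82,48.5,3,19.8,82,48.5,3,19.8,82,48.5,3,19.8,82,48.5,3,19.8,82,48.5,3,19.8])

```text
t: 12.5
eef_pos: [444.9, -270.0, 210.0]
orientation: [-2.331, 2.099, 0.012]
ft_force: [0.4, 0.8, -0.4]
finger_gap: 1.0
```

```bash
python3 -c "
from h import *
lids(138,152);lids(74,88)
to(444.7,-270.7,129,-84.1)
"
```

```text
[56. 47. 33.] [ 446.9 -271.2  146.1] [array([ 445.5, -271.2]), np.float64(31.3)]
[231. 223.  10.] [ 555.5 -260.2   81.1] [array([ 555.9, -260. ]), np.float64(31.1)]
[ 59. 140.  56.] [ 488.5 -266.9   81.2] [array([ 482.3, -267.6]), np.float64(31.0)]
t 12.6 pos [ 444.8 -270.4  210. ] ang -84.05 tilt 0.51 gap 1.001 F [ 0.2 -0.3 -1. ] shift [ 1.  0. 81.] turn 0.1
```

Black at (445.5,-271.2). Descend, close, lift.

Emit:
carry_out(rows=[0.7,-0.5,10,0,0.7,-0.5,24,0,0.7,-0.5,38,0,0.7,-0.5,52,0,0.7,-0.5,65,0,0.7,-0.5,76,0,0.7,-0.5,81,0,0.7,-0.5,81,0])

```text
t: 13.6
eef_pos: [445.1, -270.3, 128.7]
orientation: [-2.33, 2.1, 0.013]
ft_force: [-0.2, 0.1, 0.6]
finger_gap: 1.001
```

Emit:
carry_out(rows=[0,0,0,0,0,0,0,0,0,0,0,0,0,0,0,0,0,0,0,0,0,0,0,0,0,0,0,0,0,0,0,0], jaw=255)

```text
t: 14.6
eef_pos: [445.7, -270.8, 129.5]
orientation: [-2.33, 2.1, 0.009]
ft_force: [-0.0, 0.2, 5.0]
finger_gap: 0.712
```

Emit:
carry_out(rows=[0,0,-4,0,0,0,-12,0,0,0,-24,0,0,0,-38,0,-6,0,-52,-2,-20,-1,-62,-6,-40,-2,-66,-12,-65,-3,-66,-20])

```text
t: 15.6
eef_pos: [442.1, -205.0, 196.8]
orientation: [-2.664, 1.654, 0.006]
ft_force: [-0.1, 0.6, -1.4]
finger_gap: 0.717
```

```bash
python3 -c "
from h import *
to(512.5,132.5,195,11.4)
"
```

```text
t 15.6 pos [ 442.1 -205.   196.8] ang -63.65 tilt 0.41 gap 0.717 F [-0.1  0.6 -1.4] shift [-271.1 -212.9    4.3] turn -75.1
```

Emit:
carry_out(rows=[-31,-24,0,-9,-71,-55,1,-19,-112,-88,2,-29,-154,-121,3,-39,-195,-153,3,-49,-230,-181,4,-59,-255,-200,4,-68,-271,-213,4,-75])

```text
t: 16.6
eef_pos: [511.7, 135.4, 195.8]
orientation: [-3.117, -0.326, -0.001]
ft_force: [-0.1, -0.5, -1.6]
finger_gap: 0.715
```

```bash
python3 -c "
from h import *
to(512.5,132.5,53.5,11.4)
"
```

```text
t 16.6 pos [511.7 135.4 195.8] ang 11.93 tilt 0.46 gap 0.715 F [-0.1 -0.5 -1.6] shift [-1.000e-01  4.100e+00  1.423e+02] turn 0.5
```

Emit:
carry_out(rows=[0,3,2,0.5,0,3,20,0.5,0,3,45,0.5,0,3,70,0.5,0,3,95,0.5,0,3,115,0.5,0,3,122,0.5,0,3,122,0.5])

```text
t: 17.6
eef_pos: [512.1, 132.8, 73.9]
orientation: [-3.119, -0.311, 0.0]
ft_force: [0.0, 1.0, -1.7]
finger_gap: 0.715
```

```bash
python3 -c "
from h import *
to(512.5,132.5,53.5,11.4)
"
```

```text
t 17.6 pos [512.1 132.8  73.9] ang 11.38 tilt 0.41 gap 0.715 F [ 0.   1.  -1.7] shift [ 0.3  0.5 20.4] turn -0.0
```

Lower, open, raise, start back towards yellow.

Emit:
carry_out(rows=[0,0,5,0,0,0,11,0,0,0,16,0,0,0,19,0,0,0,20.4,0,0,0,20.4,0,0,0,20.4,0,0,0,20.4,0])

```text
t: 18.6
eef_pos: [512.0, 133.0, 53.7]
orientation: [-3.119, -0.311, 0.0]
ft_force: [-1.3, -0.0, 3.6]
finger_gap: 0.715
```

Emit:
carry_out(rows=[0,0,0,0,0,0,0,0,0,0,0,0,0,0,0,0,0,0,0,0,0,0,0,0,0,0,0,0,0,0,0,0], jaw=0)

```text
t: 19.6
eef_pos: [511.9, 133.0, 53.8]
orientation: [-3.119, -0.311, 0.0]
ft_force: [-0.5, -0.2, 0.9]
finger_gap: 1.003
```

Emit:
carry_out(rows=[0,0,-10,0,0,0,-30,0,0,0,-60,0,0,0,-90,0,0,0,-115,0,0,0,-125,0,0,0,-125,0,0,0,-125,0])

```text
t: 20.6
eef_pos: [511.4, 131.8, 177.8]
orientation: [-3.119, -0.311, 0.004]
ft_force: [0.3, -0.0, 0.3]
finger_gap: 0.998
```

```bash
python3 -c "
from h import *
to(555.5,-259.5,150,-84.1)
p,c=lids(62,78)
"
```

```text
t 20.6 pos [511.4 131.8 177.8] ang 11.38 tilt 0.41 gap 0.998 F [ 0.3 -0.   0.3] shift [-33.9 392.5  25.1] turn 95.5
[235. 233. 228.] [497.4 218.7  70.2] [array([497.7, 217.7]), np.float64(31.1)]
[58. 33. 30.] [514.1 132.9  70. ] [array([514.5, 131.8]), np.float64(31.2)]
```

Emit:
carry_out(rows=[-2,25,0,8,-6,70,0,18,-10,118,5,28,-14,168,10,38.5,-19,218,15,49,-23,268,20,59.5,-27,318,20,70,-31,355,20,80])

```text
t: 21.65
eef_pos: [550.3, -224.8, 154.0]
orientation: [-2.586, 1.78, 0.012]
ft_force: [0.1, -0.0, 0.1]
finger_gap: 0.996
```

```bash
python3 -c "
from h import *
to(555.5,-259.7,150,-84.1)
"
```

```text
t 21.65 pos [ 550.3 -224.8  154. ] ang -69.07 tilt 0.46 gap 0.996 F [ 0.1 -0.   0.1] shift [34.5  7.6  3.8] turn 15.0
```

Emit:
carry_out(rows=[15,3,0,6,27,6,1,12,34,7.6,2,15,34.5,7.6,4,15,34.5,7.6,4,15,34.5,7.6,4,15,34.5,7.6,4,15,34.5,7.6,4,15])

```text
t: 22.65
eef_pos: [555.5, -259.6, 149.9]
orientation: [-2.333, 2.102, 0.012]
ft_force: [-0.3, 0.2, 0.6]
finger_gap: 1.001
```

```bash
python3 -c "
from h import *
lids(74,88)
to(555.5,-259.7,64,-84.1)
"
```

```text
[166. 138.  10.] [ 557.2 -260.    81.1] [array([ 556. , -260.1]), np.float64(31.3)]
[ 34. 122.  38.] [ 487.6 -266.9   81. ] [array([ 482.8, -267.7]), np.float64(31.3)]
t 22.7 pos [ 555.5 -259.6  149.9] ang -84.06 tilt 0.45 gap 0.999 F [ 0.4 -0.3 -0.5] shift [ 0.6 -0.4 85.9] turn 0.0
```

Emit:
carry_out(rows=[0.5,-0.3,10,0,0.5,-0.3,24,0,0.5,-0.3,40,0,0.5,-0.3,55,0,0.5,-0.3,70,0,0.5,-0.3,81,0,0.5,-0.3,86,0,0.5,-0.3,86,0])

```text
t: 23.7
eef_pos: [555.4, -259.6, 63.7]
orientation: [-2.333, 2.103, 0.013]
ft_force: [-0.7, -0.3, -0.4]
finger_gap: 1.0
```

Emit:
carry_out(rows=[0,0,0,0,0,0,0,0,0,0,0,0,0,0,0,0,0,0,0,0,0,0,0,0,0,0,0,0,0,0,0,0], jaw=255)

```text
t: 24.7
eef_pos: [556.0, -259.9, 64.5]
orientation: [-2.333, 2.102, 0.01]
ft_force: [-0.4, 0.3, 6.3]
finger_gap: 0.717
```

Emit:
carry_out(rows=[0,0,-4,0,0,0,-14,0,0,0,-30,0,0,0,-48,0,0,0,-66,0,-12,0,-82,-6,-30,0,-94,-14,-52,0,-98,-24])

```text
t: 25.7
eef_pos: [551.5, -209.0, 165.0]
orientation: [-2.721, 1.565, 0.004]
ft_force: [0.1, 0.3, -1.8]
finger_gap: 0.715
```

```bash
python3 -c "
from h import *
to(546.7,-36.1,160,11.4)
print(onplane(imaging.camera_model('top'),457,255.5,65))
"
```

```text
t 25.7 pos [ 551.5 -209.   165. ] ang -59.8 tilt 0.21 gap 0.715 F [ 0.1  0.3 -1.8] shift [-151.8  -82.8    5.6] turn -71.2
[ 493.71737947 -393.76544486]
```

Emit:
carry_out(rows=[-20,-11,0,-9,-44,-24,1,-19,-68,-37,2,-29,-92,-50,3,-39,-114,-62,3,-49,-132,-72,4,-59,-144,-79,4,-67,-152,-83,5,-71])

```text
t: 26.7
eef_pos: [547.1, -35.3, 161.8]
orientation: [-3.123, -0.311, -0.001]
ft_force: [-0.1, -0.2, -1.7]
finger_gap: 0.718
```

```bash
python3 -c "
from h import *
to(546.7,-36.1,53.5,11.4)
"
```

```text
t 26.7 pos [547.1 -35.3 161.8] ang 11.38 tilt 0.17 gap 0.718 F [-0.1 -0.2 -1.7] shift [ -0.6   1.  108.3] turn -0.0
```

Emit:
carry_out(rows=[-0.5,0.5,8,0,-0.5,0.5,24,0,-0.5,0.5,42,0,-0.5,0.5,60,0,-0.5,0.5,76,0,-0.5,0.5,86,0,-0.5,0.5,88,0,-0.5,0.5,88,0])

```text
t: 27.7
eef_pos: [547.0, -35.6, 74.0]
orientation: [-3.123, -0.311, -0.002]
ft_force: [0.7, -0.3, -0.6]
finger_gap: 0.718
```

Emit:
carry_out(rows=[0,0,5,0,0,0,11,0,0,0,16,0,0,0,19,0,0,0,20,0,0,0,20,0,0,0,20,0,0,0,20,0])

```text
t: 28.7
eef_pos: [547.2, -35.6, 54.1]
orientation: [-3.123, -0.311, -0.003]
ft_force: [-0.6, 0.3, -1.3]
finger_gap: 0.712
```

```bash
python3 -c "
from h import *
to(546.7,-36.1,53.5,11.4)
"
```

```text
t 28.7 pos [547.2 -35.6  54.1] ang 11.37 tilt 0.18 gap 0.712 F [-0.6  0.3 -1.3] shift [-0.6  0.4  0.6] turn -0.0
```

Emit:
carry_out(rows=[0,0,0.5,0,0,0,0.5,0,0,0,0.5,0,0,0,0.5,0,0,0,0.5,0,0,0,0.5,0,0,0,0.5,0,0,0,0.5,0], jaw=0)

```text
t: 29.7
eef_pos: [547.2, -35.6, 53.6]
orientation: [-3.123, -0.311, -0.003]
ft_force: [-0.7, -0.4, 0.7]
finger_gap: 0.999
```

Emit:
carry_out(rows=[0,0,-10,0,0,0,-30,0,0,0,-55,0,0,0,-80,0,0,0,-95,0,0,0,-100,0,0,0,-100,0,0,0,-100,0])

```text
t: 30.7
eef_pos: [546.4, -36.0, 152.7]
orientation: [-3.123, -0.311, 0.0]
ft_force: [-0.2, -0.5, 1.1]
finger_gap: 0.998
```

```bash
python3 -c "
from h import *
to(482.2,-267.2,150,-84.1)
p,c=lids(62,78)
"
```

```text
t 30.7 pos [546.4 -36.  152.7] ang 11.37 tilt 0.17 gap 0.998 F [-0.2 -0.5  1.1] shift [-108.6  214.     2.1] turn 95.5
[215. 177.  10.] [549.2 -35.6  70. ] [array([549.4, -36.8]), np.float64(31.2)]
[44. 64. 40.] [734.2 -64.9  68.2] [array([735.5, -64.9]), np.float64(11.9)]
```

Emit:
carry_out(rows=[-8,15,0,8,-22,43,0,18,-38,75,0,28.5,-54,107,0,39,-70,138,1,49.5,-85,168,2,60,-98,194,2,70,-106,209,2,80])

```text
t: 31.75
eef_pos: [482.7, -263.5, 149.3]
orientation: [-2.587, 1.781, 0.005]
ft_force: [0.2, 0.6, 0.9]
finger_gap: 1.0
```

```bash
python3 -c "
from h import *
to(482.2,-267.4,150,-84.1)
"
```

```text
t 31.75 pos [ 482.7 -263.5  149.3] ang -69.08 tilt 0.19 gap 1.0 F [0.2 0.6 0.9] shift [ 3.4  1.8 -0.7] turn 15.0
```

Emit:
carry_out(rows=[2,1,0,7,3.4,1.8,0,13,3.4,1.8,0,15,3.4,1.8,0,15,3.4,1.8,0,15,3.4,1.8,0,15,3.4,1.8,0,15,3.4,1.8,0,15])

```text
t: 32.75
eef_pos: [482.2, -267.4, 149.4]
orientation: [-2.333, 2.103, 0.005]
ft_force: [-0.1, 1.0, 0.5]
finger_gap: 0.998
```

```bash
python3 -c "
from h import *
lids(74,88)
to(482.2,-267.4,64,-84.1)
"
```

```text
[ 45. 103.  40.] [ 483.6 -267.4   81.2] [array([ 482.3, -267.6]), np.float64(31.2)]
[ 36.  71. 177.] [ 414.4 -274.3   80.9] [array([ 409.2, -274.9]), np.float64(31.3)]
t 32.8 pos [ 482.2 -267.4  149.4] ang -84.08 tilt 0.19 gap 0.996 F [-0.2 -0.4  0.7] shift [ 0.3 -0.1 85.4] turn 0.0
```

Emit:
carry_out(rows=[0.2,0,10,0,0.2,0,24,0,0.2,0,40,0,0.2,0,55,0,0.2,0,70,0,0.2,0,81,0,0.2,0,85.5,0,0.2,0,85.5,0])

```text
t: 33.8
eef_pos: [482.1, -267.3, 63.7]
orientation: [-2.333, 2.103, 0.005]
ft_force: [-0.1, 0.4, 0.0]
finger_gap: 0.996
```

Emit:
carry_out(rows=[0,0,0,0,0,0,0,0,0,0,0,0,0,0,0,0,0,0,0,0,0,0,0,0,0,0,0,0,0,0,0,0], jaw=255)

```text
t: 34.8
eef_pos: [482.6, -267.6, 64.5]
orientation: [-2.332, 2.103, 0.003]
ft_force: [-0.6, 1.1, 5.6]
finger_gap: 0.716
```

Emit:
carry_out(rows=[0,0,-4,0,0,0,-14,0,0,0,-30,0,0,0,-48,0,0,0,-66,0,-12,0,-82,-6,-30,0,-98,-14,-55,0,-112,-24])

```text
t: 35.8
eef_pos: [476.9, -213.4, 178.2]
orientation: [-2.722, 1.567, -0.0]
ft_force: [-0.6, 0.3, -1.4]
finger_gap: 0.712
```

```bash
python3 -c "
from h import *
to(478.3,301.1,175,11.4)
"
```

```text
t 35.8 pos [ 476.9 -213.4  178.2] ang -59.85 tilt 0.04 gap 0.712 F [-0.6  0.3 -1.4] shift [-444.2 -259.6    3.4] turn -71.3
```

Emit:
carry_out(rows=[-30,-18,0,-6,-75,-44,0,-13,-122,-72,0,-20,-170,-100,0,-28,-218,-128,0,-36,-266,-156,0,-44,-312,-183,0,-52,-350,-205,0,-58])

```text
t: 36.8
eef_pos: [478.3, 194.4, 179.5]
orientation: [-3.14, 0.043, -0.003]
ft_force: [0.5, 0.5, -2.2]
finger_gap: 0.717
```

```bash
python3 -c "
from h import *
to(478.3,301.1,175,11.4)
"
```

```text
t 36.8 pos [478.3 194.4 179.5] ang -1.58 tilt 0.13 gap 0.717 F [ 0.5  0.5 -2.2] shift [  -3.  -106.6    4.5] turn -13.0
```

Emit:
carry_out(rows=[-1,-35,0,-5,-2,-65,1,-9,-3,-88,2,-12,-3,-101,3,-13,-3,-106.6,4,-13,-3,-106.6,10,-13,-3,-106.6,25,-13,-3,-106.6,40,-13])

```text
t: 37.8
eef_pos: [478.4, 299.9, 138.2]
orientation: [3.126, 0.31, 0.002]
ft_force: [0.1, -0.6, -1.7]
finger_gap: 0.716
```

```bash
python3 -c "
from h import *
to(478.3,301.1,53.5,11.4)
"
```

```text
t 37.8 pos [478.4 299.9 138.2] ang 11.34 tilt 0.09 gap 0.716 F [ 0.1 -0.6 -1.7] shift [ 0.1 -1.3 84.7] turn -0.1
```

Emit:
carry_out(rows=[0,-1.3,8,0,0,-1.3,22,0,0,-1.3,36,0,0,-1.3,49,0,0,-1.3,59,0,0,-1.3,64,0,0,-1.3,65,0,0,-1.3,65,0])

```text
t: 38.8
eef_pos: [478.4, 301.3, 73.4]
orientation: [3.126, 0.31, 0.003]
ft_force: [-0.1, -0.1, -1.4]
finger_gap: 0.718
```

Emit:
carry_out(rows=[0,0,5,0,0,0,11,0,0,0,16,0,0,0,19,0,0,0,20,0,0,0,20,0,0,0,20,0,0,0,20,0])

```text
t: 39.8
eef_pos: [478.3, 301.2, 53.6]
orientation: [3.126, 0.31, 0.003]
ft_force: [-0.6, -1.3, 1.0]
finger_gap: 0.714
```

```bash
python3 -c "
from h import *
to(478.3,301.1,53.5,11.4)
"
```

```text
t 39.8 pos [478.3 301.2  53.6] ang 11.34 tilt 0.1 gap 0.714 F [-0.6 -1.3  1. ] shift [-0.   0.1  0.1] turn -0.1
```

Emit:
carry_out(rows=[0,0,0,0,0,0,0,0,0,0,0,0,0,0,0,0,0,0,0,0,0,0,0,0,0,0,0,0,0,0,0,0], jaw=0)

```text
t: 40.8
eef_pos: [478.3, 301.2, 53.6]
orientation: [3.126, 0.311, 0.003]
ft_force: [0.1, 0.2, 0.6]
finger_gap: 1.001
```

Emit:
carry_out(rows=[0,0,-10,0,0,0,-30,0,0,0,-55,0,0,0,-80,0,0,0,-95,0,0,0,-100,0,0,0,-100,0,0,0,-100,0])

```text
t: 41.8
eef_pos: [477.7, 300.9, 152.6]
orientation: [3.125, 0.31, 0.0]
ft_force: [-0.8, 0.2, -1.1]
finger_gap: 1.002
```

```bash
python3 -c "
from h import *
to(408.6,-274.9,150,-84.1)
p,c=lids(62,78)
"
```

```text
t 41.8 pos [477.7 300.9 152.6] ang 11.35 tilt 0.08 gap 1.002 F [-0.8  0.2 -1.1] shift [-181.   550.9    3.4] turn 95.4
[ 42. 114.  38.] [480.4 300.8  70. ] [array([480.5, 299.6]), np.float64(31.2)]
[161. 161. 153.] [496.6 222.2  69.7] [array([497.5, 218.3]), np.float64(31.4)]
```

Emit:
carry_out(rows=[-6,29,0,6,-15,75,-3,14,-25,123,-6,22,-34,171,-10,30,-44,219,-10,39,-54,267,-10,48,-63,315,-10,57,-73,362,-10,66])

```text
t: 42.85
eef_pos: [477.1, -69.9, 162.7]
orientation: [2.786, -1.449, 0.001]
ft_force: [0.4, 0.9, 1.0]
finger_gap: 0.998
```

```bash
python3 -c "
from h import *
to(408.6,-274.9,150,-84.1)
"
```

```text
t 42.85 pos [477.1 -69.9 162.7] ang -54.94 tilt 0.07 gap 0.998 F [0.4 0.9 1. ] shift [128.4 173.9  13. ] turn 29.2
```

Emit:
carry_out(rows=[24,33,0,6,50,68,2,12,76,103,4,18,98,133,6,23,115,156,8,27,125,169,10,29,128.4,173.9,12,29.2,128.4,173.9,13,29.2])

```text
t: 43.85
eef_pos: [408.8, -274.1, 149.7]
orientation: [2.333, -2.103, -0.0]
ft_force: [0.2, 0.6, -0.0]
finger_gap: 0.997
```

```bash
python3 -c "
from h import *
lids(74,88)
to(409,-274.9,64,-84.1)
"
```

```text
[ 52.  62. 125.] [ 410.  -274.8   81.1] [array([ 408.6, -275. ]), np.float64(31.2)]
t 43.9 pos [ 409.  -273.6  149.7] ang -84.02 tilt 0.02 gap 1.002 F [0.7 1.  0.2] shift [ 1.3  0.1 85.7] turn 0.1
```

Emit:
carry_out(rows=[1.2,0.2,10,0,1.2,0.2,24,0,1.2,0.2,40,0,1.2,0.2,55,0,1.2,0.2,70,0,1.2,0.2,81,0,1.2,0.2,85.5,0,1.2,0.2,85.5,0])

```text
t: 44.9
eef_pos: [408.8, -274.8, 64.0]
orientation: [2.334, -2.102, -0.001]
ft_force: [-0.5, 0.0, -0.3]
finger_gap: 1.003
```

Emit:
carry_out(rows=[0,0,0,0,0,0,0,0,0,0,0,0,0,0,0,0,0,0,0,0,0,0,0,0,0,0,0,0,0,0,0,0], jaw=255)

```text
t: 45.9
eef_pos: [409.2, -275.1, 64.7]
orientation: [2.334, -2.102, 0.001]
ft_force: [0.1, 1.3, 5.2]
finger_gap: 0.717
```

Emit:
carry_out(rows=[0,0,-4,0,0,0,-14,0,0,0,-30,0,0,0,-48,0,0,0,-66,0,-12,-8,-82,-6,-30,-22,-98,-14,-55,-42,-112,-24])

```text
t: 46.9
eef_pos: [444.8, -216.2, 177.6]
orientation: [2.722, -1.566, 0.001]
ft_force: [0.3, 0.1, -2.0]
finger_gap: 0.71
```

```bash
python3 -c "
from h import *
to(529.6,48.2,175,11.4)
"
```

```text
t 46.9 pos [ 444.8 -216.2  177.6] ang -59.83 tilt 0.09 gap 0.71 F [ 0.3  0.1 -2. ] shift [-185.9 -206.2    2.2] turn -71.2
```

Emit:
carry_out(rows=[-20,-24,0,-8,-50,-56,0,-18,-80,-89,1,-28,-110,-122,1,-38,-138,-153,2,-48,-162,-179,2,-58,-178,-197,2,-66,-186,-206,2,-71])

```text
t: 47.9
eef_pos: [529.3, 49.9, 175.4]
orientation: [3.125, 0.314, -0.0]
ft_force: [-0.2, -0.1, -2.0]
finger_gap: 0.714
```

```bash
python3 -c "
from h import *
to(529.6,48.2,53.5,11.4)
"
```

```text
t 47.9 pos [529.3  49.9 175.4] ang 11.48 tilt 0.07 gap 0.714 F [-0.2 -0.1 -2. ] shift [ -0.    1.6 121.9] turn 0.1
```

Emit:
carry_out(rows=[0,1,3,0,0,1,18,0,0,1,38,0,0,1,60,0,0,1,82,0,0,1,97,0,0,1,101,0,0,1,101,0])

```text
t: 48.9
eef_pos: [529.6, 48.7, 74.4]
orientation: [3.125, 0.313, 0.0]
ft_force: [-1.1, 0.2, -1.3]
finger_gap: 0.714
```

Emit:
carry_out(rows=[0,0,5,0,0,0,11,0,0,0,16,0,0,0,19,0,0,0,20.5,0,0,0,20.5,0,0,0,20.5,0,0,0,20.5,0])

```text
t: 49.9
eef_pos: [529.7, 48.7, 54.0]
orientation: [3.125, 0.313, 0.0]
ft_force: [0.0, 1.0, -1.6]
finger_gap: 0.717
```

```bash
python3 -c "
from h import *
to(529.6,48.2,53.5,11.4)
"
```

```text
t 49.9 pos [529.7  48.7  54. ] ang 11.46 tilt 0.07 gap 0.717 F [ 0.   1.  -1.6] shift [-0.2  0.4  0.5] turn 0.1
```

Emit:
carry_out(rows=[0,0,0.5,0,0,0,0.5,0,0,0,0.5,0,0,0,0.5,0,0,0,0.5,0,0,0,0.5,0,0,0,0.5,0,0,0,0.5,0], jaw=0)

```text
t: 50.9
eef_pos: [529.7, 48.6, 53.5]
orientation: [3.125, 0.313, 0.0]
ft_force: [-1.1, 0.1, -0.9]
finger_gap: 1.0
```

Emit:
carry_out(rows=[0,0,-10,0,0,0,-30,0,0,0,-60,0,0,0,-90,0,0,0,-120,0,0,10,-145,0,0,40,-160,0,0,80,-160,0])

```text
t: 51.9
eef_pos: [546.5, -28.9, 216.1]
orientation: [3.124, 0.318, 0.007]
ft_force: [1.6, -0.2, -0.3]
finger_gap: 1.002
```

Emit:
carry_out(rows=[0,40,0,0,0,80,0,0,0,120,0,0,0,150,0,0,0,160,0,0,0,160,0,0,0,160,0,0,0,160,0,0])

```text
t: 52.9
eef_pos: [578.8, -183.8, 216.6]
orientation: [3.125, 0.322, 0.008]
ft_force: [-0.1, 0.2, 0.6]
finger_gap: 1.002
```

```bash
python3 -c "
from h import *
p,c=lids(62,78)
p,d=imaging.camera('top');c=cloud(imaging.camera_model('top'),d)
k=(c[...,2]>62)&(c[...,2]<78)&(c[...,0]>420)&(c[...,0]<600)&(c[...,1]>-90)&(c[...,1]<350)
n,l,s,ce=cv2.connectedComponentsWithStats(k.astype('uint8'))
for i in range(1,n):
  if s[i,4]>100: q=c[l==i];print(np.median(p[l==i],0),np.median(q,0).round(1),q[:,2].std().round(2),cv2.minEnclosingCircle(q[:,:2].astype('float32')))
p,d=imaging.camera('scene');cv2.imwrite('pics/s2.png',cv2.resize(p[110:250,200:420,::-1],None,fx=3.5,fy=3.5,interpolation=2))
print(arm.observe()['ft_force'],arm.observe()['t'])
"
```

```text
[209. 186.  10.] [553.4 -55.6  70. ] [array([551.8, -47.1]), np.float64(28.9)]
[55. 66. 42.] [737.8 -82.   70.1] [array([757.4, -79.2]), np.float64(34.5)]
[217. 128. 157.] [ 677.3 -156.1   65. ] [array([ 677.6, -157. ]), np.float64(31.4)]
[210. 119. 149.] [ 787.3 -246.8   64.8] [array([ 785. , -255.2]), np.float64(31.3)]
[214. 122. 152.] [ 680.6 -297.1   64.9] [array([ 680.8, -297.8]), np.float64(31.6)]
[145. 124.  38.] [546.3 -36.4  68.7] 1.9 ((545.9847412109375, -36.424583435058594), 31.181901931762695)
[ 53.  58. 115.] [527.9  46.   68.6] 1.77 ((528.5093383789062, 46.6899299621582), 30.840341567993164)
[52. 41. 36.] [511.2 131.7  68.6] 1.89 ((510.850830078125, 132.07504272460938), 31.059162139892578)
[145. 142. 141.] [494.9 217.5  68.7] 1.82 ((494.5497131347656, 217.6090087890625), 31.12752914428711)
[57. 97. 51.] [477.  299.1  68.6] 1.86 ((477.4770812988281, 299.4057312011719), 31.295883178710938)
[ 0.88296883 -0.20972125 -0.12543552] 53.05
```

View pics/s2.png

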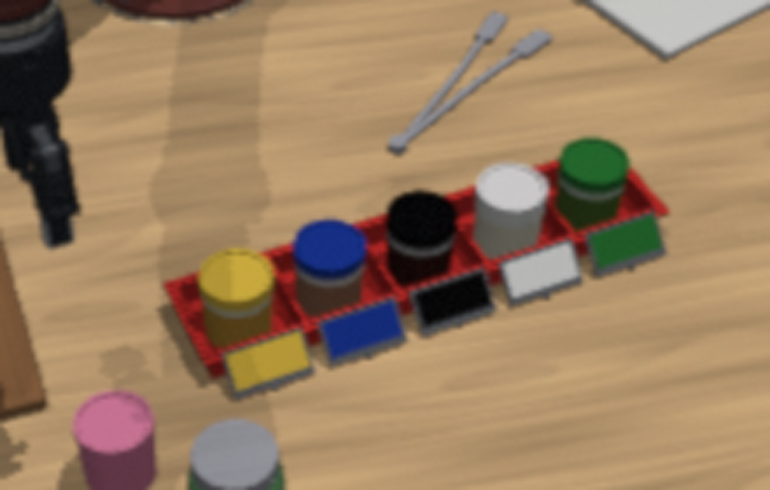

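```bash
python3 -c "
from bench import arm
print(arm.hand_in())"
```

```text
the job is handed in; nothing more can be done
None
```

The job is handed in at about 53 s of the 128 s allowed. I took the pile apart from the top down, in the order white, black, yellow, green, blue. All five pots now stand in the cells whose tickets match their lids.

- **Final checks:** The last scene picture shows every pot upright in its matching cell, with the gripper open, clear of the tray and touching nothing. In the last top-camera depth image the five lids are level with each other, 68.6–68.7 mm above the counter against an expected 70 mm. The pots sit about 1–3 mm from where I had worked out the cell centres to be.
- **Disagreement:** The cameras differ by about 4–6 mm in world x: the wrist and scene cameras both read higher than the top one. I used a compromise between them for both the pots and the tray. The offset is well inside the 16 mm tolerance.

The wrist force, read at the end of each move, stayed below about 7 N. No check failed, and the hand-in gave no verdict.

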